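Check the temperature of a cheese sample without touching it

TASK

Pull the analyser's sample tray fully out, then take the infrared thermometer out of its stand, carry it over the loaf of cheese without disturbing anything on the bench and hold it upright, lens down, over the middle of the cheese sample in the tray, with the lens one to two centimetres above the sample and touching nothing. Finish while still holding it there, steady: do not put it down or let go.

Things in the scene. Friction and masses are not known exactly. Their poses are not given: they have to be found in the camera images.
- analyser: Food analyser fixed on the bench: dark low deck 340 mm wide and 85 mm high (white cheeks beside it 88 mm high), with a white optics head and a screen behind. Origin: on the bench, under the middle of the deck's front edge. Its x axis points from the front into the machine (the tray comes out along -x), z up. The head begins 140 mm behind the front edge and is 245 mm high (screen to 485 mm). The sample tray in the deck is part of it.
- drawer (a joint): How far the sample tray is pulled out of the deck, in m: 0 shut, 0.135 fully out at its stop. It slides level with about 2.5 N of friction and stays where it is left. Its white front panel is 154 mm wide, 12 mm thick and reaches from 12 to 72 mm above the bench.
- pull_bar (a point): Middle of the tray's pull bar: a level round steel bar, 10 mm thick and 100 mm long, parallel to the panel, 52 mm above the bench, its centre line 45 mm in front of the panel (40 mm of free gap behind the bar) on a post at each end. Axes as the analyser's: the bar runs along y, pull along -x. Moves with the tray.
- sample (a point): Middle of the top face of the cheese, a flat pale-yellow disc of 83 mm diameter, 46 mm above the bench. It lies in a round dark dish, locked in the tray, whose rim (92 mm outside, 84 mm inside diameter) stands 12 mm above the cheese. Hidden under the deck when the tray is shut: 132 mm behind the pull bar; when the tray is fully out, 60 mm in front of the deck. Axes as the analyser's. Moves with the tray.
- thermometer: Yellow stick-shaped infrared thermometer, 140 mm long, 75 to 155 g. Origin: centre of the lens at its lower end; z runs up along the body. A black round lens snout of 20 mm diameter, z 0 to 20 mm, then a rectangular body 32 mm (x) by 24 mm (y), z 20 to 140 mm, with small display and red button on the -x face near the top. It starts upright in the stand, lens 15 mm above the bench, the upper 70 mm standing free above the collar; it lifts straight up and out.
- stand: Thermometer stand fixed on the bench: steel foot 100 by 90 mm and a grey collar, 49 mm (x) by 39 mm (y), its top 85 mm above the bench, with a rectangular opening 35 by 27 mm in which the thermometer hangs on its shoulders (walls 6 to 8 mm). Origin: on the bench under the middle of the opening; axes as the thermometer's at the start.
- tub: Clear plastic open tub, 120 by 120 mm, 105 mm high, loose on the bench; origin at the centre of its underside. Leave it alone.
- bottle: White plastic bottle with a blue cap, 60 mm diameter, 170 mm high, loose on the bench; origin at the centre of its underside. Leave it alone.
- loaf: Loaf of cheese with an orange-brown rind, 240 (x) by 100 (y) by 100 (z) mm, 2.4 kg, loose on a white cutting board 260 by 130 mm, 15 mm thick, so that its top is 115 mm above the bench. It lies between the stand and the analyser, right across the way. Origin at the centre of its underside. Leave it alone.
Things that resemble listed ones, but are neither listed nor needed, are in the scene too. What is meant by the thermometer is not green, purple or white, and is the smaller of those in its own colour.

How it is judged (in metres and radians):
On the way, in this order (a step that is already met when the one before it is completed fails the run):
1. the sample tray is fully out (value of joint drawer above 0.122 m), for 0.2 s.
2. the thermometer is lifted clear of its stand in the fingers (z of thermometer in the frame of stand above 0.09 m and contact force between thermometer and the fingers above 1 N), for 0.1 s.
At the end, for the whole second after the job is handed in: Tray out at least 122 of 135 mm; thermometer held in the fingers, still, within 0.15 rad of upright, lens within 15 mm of the middle of the cheese and 6 to 25 mm above it, touching nothing else; tub, bottle and loaf within 20 mm of their starts (value of joint drawer above 0.122 m and horizontal distance between thermometer and sample below 0.015 m and z of thermometer in the frame of sample between 0.006 and 0.025 m and angle between thermometer's own z axis and vertical below 0.15 rad and linear speed of thermometer below 0.02 m/s and contact force between thermometer and the fingers above 1 N and contact force between thermometer and analyser below 0.05 N and contact force between thermometer and loaf below 0.05 N and contact force between thermometer and stand below 0.05 N and contact force between thermometer and tub below 0.05 N and contact force between thermometer and bottle below 0.05 N and distance of each of tub, bottle, loaf from where it was at the start of the episode below 0.02 m); the arm keeps its last pose, push and grip.
It fails at once if the thermometer touches the cheese, dish, tray or analyser (contact force between thermometer and analyser above 0.5 N).
It fails at once if tub, bottle or loaf is pushed or tipped (distance of any of tub, bottle, loaf from where it was at the start of the episode above 0.02 m or angle between any of tub, bottle's own z axis and vertical above 0.3 rad).
It also fails if it takes over 64 s, if anything falls off the work surface, if the arm or the gripper's body presses on something with over 40 N, if the wrist force passes 120 N, or if a joint passes its speed limit or range.

ROBOT

A 7-joint arm with a two-finger parallel gripper is mounted at the origin on the work surface. World frame = base frame: x ahead of the robot, y to its left, z up, the work surface at z = 0. Lengths are in mm, angles in degrees, forces in N, time in s.
With the tool pointing down it reaches from about 400 to 850 mm from the base axis. Payload 4.5 kg.
Tool frame: the origin (TCP) lies at the centre of the arm's flange, where the gripper is bolted on; the fingertips stand 173 mm ahead of it and the grasp point (between the pads) lies 155 mm ahead of it; z points along the fingers, y is the direction in which the jaws open and shut (so a half turn about z gives the same grasp; the last joint's range is limited). The gripper opens to 85 mm and grips with 20 to 120 N. Pads are 22 mm wide; open, the fingers measure 114 mm over their backs; the gripper's body (76 mm by 85 mm) begins 54 mm behind the grasp point. The pads swing forward as they close: fully open they stand 13 mm farther back than shut.
Start: joints at [72.926, 39.483, -11.15, 89.685, 9.013, 51.709, -12.324], TCP at [203.614, -590.914, 404.717] pointing down, gripper open.
Joint ranges: [-172.22, 172.22], [-26.19, 119.32], [-84.43, 86.54], [7.71, 146.69], [-57.33, 237.33], [2.42, 119.75], [-152.13, 152.13]. Speed limits (degrees/s): [147.25, 147.25, 180, 180, 180, 180, 180].

INTERFACE

Orientations are given as a 3x3 rotation matrix whose columns are the frame's x, y, z axes.
In Python, from bench import goto, line_to, move_joints, ungrasp, gripper_close, dwell, inverse_kinematics, read_state, snapshot, camera_params, IKError, job_done gives the robot as it stands. Calls block until the motion is done:
- goto(position, orientation): joint-space move of the TCP to a pose.
- line_to(position, frame=None, velocity=150, f_stop=None): straight line of the TCP; frame=None keeps the orientation; velocity is the mean speed in mm/s. With f_stop (N) it stops when the force on the tool has changed by that much, and returns True; else False.
- move_joints(angles): joint-space move.
- ungrasp() and gripper_close(grasp_force=None): open the fingers fully, or close them until they stop; grasp_force is the grip in N (None keeps the last).
- dwell(seconds).
- inverse_kinematics(position, orientation): joint angles nearest the present ones, or None.
- read_state(): the state.
- snapshot(name): name is "scene" or "side" or "wrist"; returns the picture (480x640x3 uint8, red, green, blue); there is no depth.
- camera_params(name): a dict with "mtx" (3x3 intrinsics, pixels), "k1" (the pictures are not rectified: a ray, as slopes to the right and down, at radius r is drawn at 1 + k1 r^2 times it, then the intrinsics apply), "world_to_cam" (4x4, takes a point from world to camera coordinates); the wrist camera has in their place "tool_from_camera" (4x4, takes a point from camera to tool coordinates, whose origin is the TCP and whose axes are the flange's). Camera axes: x right, y down, z forward; pixel columns grow to the right and rows downward; lengths in mm; the calibration is good to about 2 mm. A picture is of the moment at which its call begins: read the wrist's pose just before it. camera_params takes no time and is no camera call.
A pose or a line that the arm cannot do raises IKError and nothing moves.
- job_done(): hands the job in, once; it reports no verdict.
The state is a dict: "time": time; "q": joint angles; "joint_velocities": joint speeds; "tau": joint torques, N m; "eef_pos": TCP position; "tcp_rot": TCP orientation; "wrist_force": force on the tool from outside, world axes, zero at the start; "ft_torque": the same for the moment, N m; "gripper_width": finger opening in mm.
Only numpy, scipy, OpenCV 4.12 (cv2) and the standard library are available. Lean on these libraries where they do the work, as an engineer would, in place of code of your own. Each camera call takes 0.05 s, during which the arm holds its last target.

## Working session

There is one attempt and no reset: what is moved stays moved. The work goes in short steps, each a Python script; the robot and the scene stay as the last script left them, time stands still between calls to the robot, and variables do not carry over. Pictures are saved under pics/ and viewed, and the job is handed in when it is done.

```bash
ls && mkdir -p pics
python3 - <<'E'
from bench import *
import cv2
for n in ["scene","side","wrist"]:
    im=snapshot(n); cv2.imwrite(f"pics/{n}0.png",im[:,:,::-1])
    print(n,camera_params(n))
s=read_state(); print(s)
E
```

```text
pics
scene {'mtx': array([[560.88648099,   0.        , 332.58891786],
       [  0.        , 560.88648099, 242.66860986],
       [  0.        ,   0.        ,   1.        ]]), 'k1': -0.06936253933889931, 'world_to_cam': array([[-8.68599068e-01,  4.95074668e-01, -2.08981374e-02,
         4.72859567e+02],
       [ 3.60128646e-01,  6.01746371e-01, -7.12887553e-01,
        -1.56563989e+02],
       [-3.40357190e-01, -6.26739482e-01, -7.00966907e-01,
         1.41339804e+03],
       [ 0.00000000e+00,  0.00000000e+00,  0.00000000e+00,
         1.00000000e+00]])}
side {'mtx': array([[529.95221343,   0.        , 313.20109375],
       [  0.        , 529.95221343, 235.82019513],
       [  0.        ,   0.        ,   1.        ]]), 'k1': -0.08376355408374442, 'world_to_cam': array([[ 9.97477161e-01, -6.76970469e-02, -2.13640822e-02,
        -5.49803888e+02],
       [-6.06088371e-02, -6.55469618e-01, -7.52785593e-01,
         8.28378435e+01],
       [ 3.69578548e-02,  7.52181288e-01, -6.57919012e-01,
         1.12938617e+03],
       [ 0.00000000e+00,  0.00000000e+00,  0.00000000e+00,
         1.000
[... 693 characters left out ...]
2.32581489]), 'joint_velocities': array([ 0.06373984, -0.09659927, -0.04988128, -0.15716155,  0.00500542,
       -0.02762984, -0.10199677]), 'tau': array([-1.70091080e-03, -5.39938831e+01, -1.26863413e+00, -1.58720380e+01,
        9.30121721e-03,  6.42056970e-03, -2.87901321e-05]), 'eef_pos': array([ 203.4875252 , -590.68997747,  404.05762781]), 'tcp_rot': array([[ 9.45454760e-01,  3.25753007e-01, -5.24828761e-04],
       [ 3.25753422e-01, -9.45453851e-01,  1.31269126e-03],
       [-6.85882490e-05, -1.41205496e-03, -9.99999001e-01]]), 'wrist_force': array([-0.17032951,  0.68152299,  0.2578177 ]), 'ft_torque': array([-0.02730135, -0.03374752,  0.00427411]), 'gripper_width': 85.64987496837706}
```

View pics/scene0.png

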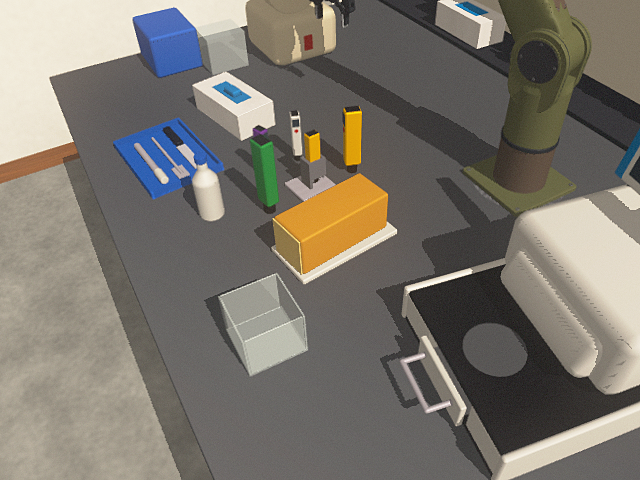

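View pics/side0.png

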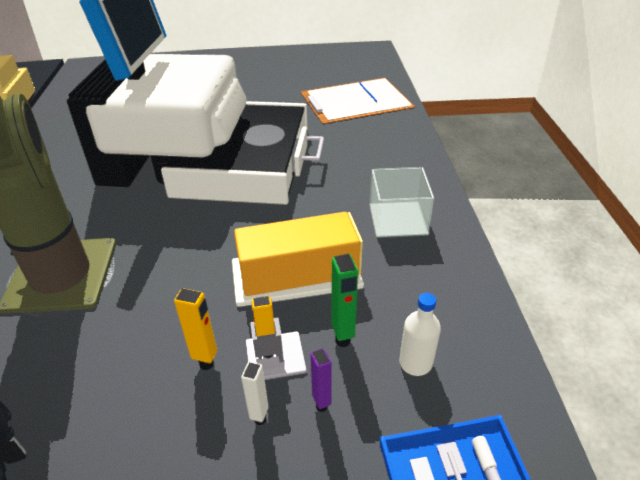

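View pics/wrist0.png

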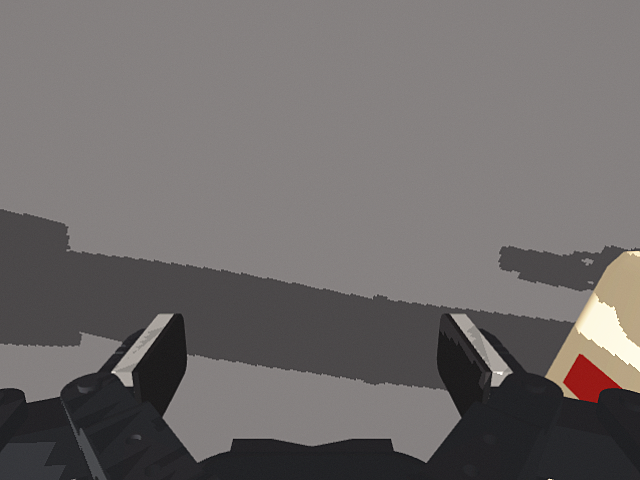

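Candidates for the thermometer:
- Small yellow stick in the stand: scene (313,145), side (263,315).
- Big yellow: scene (351,137), side (197,327).
- Green: scene (263,172).
- White: scene (295,133).
- Purple: scene (262,132), side (321,380).

By the description it is the small yellow one in the stand. I'll check that in close crops.

```bash
python3 - <<'E'
import cv2,numpy as np
a=cv2.imread("pics/scene0.png"); b=cv2.imread("pics/side0.png")
c1=cv2.resize(a[90:210,270:390],(480,480),interpolation=cv2.INTER_CUBIC)
c2=cv2.resize(b[280:400,210:330],(480,480)[:2],interpolation=cv2.INTER_CUBIC)
cv2.imwrite("pics/crop_th.png",cv2.resize(np.hstack([c1,c2]),(800,400)))
c1=cv2.resize(a[250:480,380:610],(400,400),interpolation=cv2.INTER_CUBIC)
c2=cv2.resize(b[80:220,200:340],(400,400),interpolation=cv2.INTER_CUBIC)
cv2.imwrite("pics/crop_an.png",np.hstack([c1,c2]))
E
cat > h.py <<'E'
import numpy as np,cv2
from bench import *
from scipy.optimize import least_squares
CP={n:camera_params(n) for n in ["scene","side","wrist"]}
def pose(n,state=None):
    if n!="wrist": return np.linalg.inv(CP[n]["world_to_cam"])
    T=np.eye(4);T[:3,:3]=state["tcp_rot"];T[:3,3]=state["eef_pos"]
    return T@CP[n]["tool_from_camera"]
def ray(n,px,state=None):
    K=CP[n]["mtx"];k=CP[n]["k1"]
    m=np.linalg.solve(K,[px[0],px[1],1.])[:2]
    u=cv2.undistortPoints(np.array([[px]],float),K,np.array([k,0,0,0,0.]))[0,0]
    T=pose(n,state); d=T[:3,:3]@np.array([u[0],u[1],1.])
    return T[:3,3],d/np.linalg.norm(d)
def onz(n,px,z,state=None):
    o,d=ray(n,px,state); return o+d*(z-o[2])/d[2]
def tri(*obs):
    A=np.zeros((3,3));b=np.zeros(3);R=[]
    for ob in obs:
        o,d=ray(*ob);P=np.eye(3)-np.outer(d,d);A+=P;b+=P@o;R.append((o,P))
    x=np.linalg.solve(A,b);return x,[np.linalg.norm(P@(x-o)) for o,P in R]
def proj(n,p,state=None):
    Tc=np.linalg.inv(pose(n,state));q=Tc[:3,:3]@np.asarray(p,float)+Tc[:3,3]
    s=q[:2]/q[2];s=s*(1+CP[n]["k1"]*(s@s));K=CP[n]["mtx"]
    return np.array([K[0,0]*s[0]+K[0,2],K[1,1]*s[1]+K[1,2]])
E
```

```text
(no output)
```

View pics/crop_th.png

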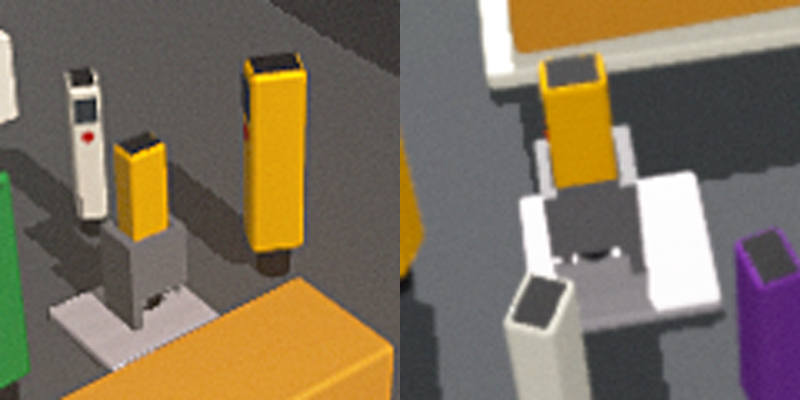

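View pics/crop_an.png

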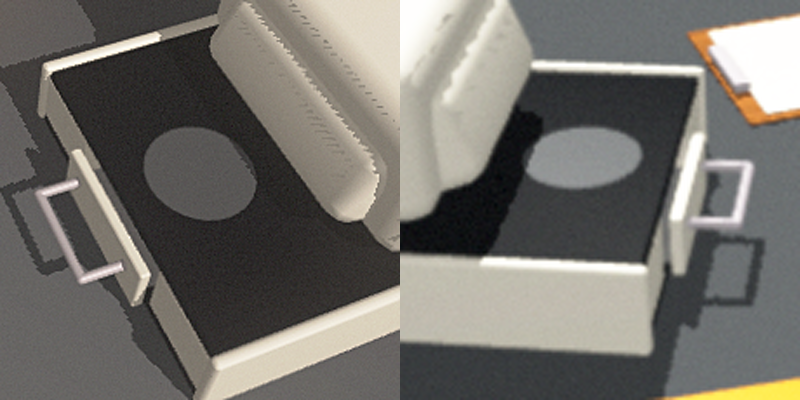

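The crops show the small yellow stick in the grey collar, with a black top at scene (312,133) and side (262,301). The pull bar ends are at scene (404,359) and (428,411), and side (321,137) and (319,159). Next I'll measure these points.

Run:
```python
from h import *
np.set_printoptions(precision=1,suppress=True)
def S(x,y): return (270+x*.3,90+y*.3)
def D(x,y): return (210+(x-400)*.3,280+y*.3)
print("top tri",tri(("scene",S(140,145)),("side",D(574,73))))
for p in [(114,147),(132,160),(165,143),(145,133)]: print("sc",onz("scene",S(*p),155))
for p in [(540,62),(600,57),(607,85),(548,92)]: print("sd",onz("side",D(*p),155))
def S(x,y): return (380+x*.575,250+y*.575)
def D(x,y): return (200+(x-400)*.35,80+y*.35)
print("bar far",tri(("scene",S(41,190)),("side",D(740,225)))[0],tri(("scene",S(41,190)),("side",D(747,163))))
print("bar near",tri(("scene",S(83,280)),("side",D(747,163))))
for p in [(41,190),(83,280)]: print(onz("scene",S(*p),52))
for p in [(740,225),(747,163)]: print(onz("side",D(*p),52))
# deck cheek front corners z=88
for p in [(46,66),(213,362)]: print("cheek",onz("scene",S(*p),88))
for p in [(646,266),(704,70)]: print("cheek sd",onz("side",D(*p),88))
for p in [(72,152),(140,303)]: print("panel top front",onz("scene",S(*p),72))
for p in [(705,133),(683,272)]: print("panel sd",onz("side",D(*p),72))
# disc center on deck z=85
print("disc",onz("scene",(495,350),85),onz("side",(265,135),85))
```

```text
top tri (array([ 453.2, -253.7,  153.2]), [np.float64(1.4830711919673096), np.float64(1.4830711919673234)])
sc [ 469.5 -258.8  155. ]
sc [ 466.3 -237.9  155. ]
sc [ 436.6 -244.5  155. ]
sc [ 442.6 -263.   155. ]
sd [ 438.2 -247.5  155. ]
sd [ 467.4 -246.7  155. ]
sd [ 470.7 -265.1  155. ]
sd [ 442.4 -267.1  155. ]
bar far [584.3 315.4  52.3] (array([598.6, 339.8,  98.7]), [np.float64(1.2895085127352497), np.float64(1.2895085127355588)])
bar near (array([603. , 418.8,  52.5]), [np.float64(0.15977607063532814), np.float64(0.15977607063533555)])
[579.4 315.6  52. ]
[602.6 418.6  52. ]
[588.4 312.8  52. ]
[603.2 419.6  52. ]
cheek [500.2 206.5  88. ]
cheek [568.6 551.8  88. ]
cheek sd [503.1 203.6  88. ]
cheek sd [570.5 543.   88. ]
panel top front [534.9 304.3  72. ]
panel top front [580.4 471.4  72. ]
panel sd [565.4 445.4  72. ]
panel sd [533.5 215.1  72. ]
disc [448.9 397.5  85. ] [452.9 390.   85. ]
```

Run:
```python
from h import *
np.set_printoptions(precision=1,suppress=True)
for nm,b,t,z in [("bigyellow",(206,364),(192,297),None),("white",(260,418),(254,371),None),("purple",(323,405),(321,358),None),("green",(343,340),(344,263),None)]:
    g=onz("side",b,0); print(nm,"side base",g)
for nm,b in [("bigyellow",(352,168)),("white",(298,157)),("green",(269,208))]:
    print(nm,"scene base",onz("scene",b,0))
print("yt",tri(("scene",(352,109)),("side",(192,295))))
print("wt",tri(("scene",(296,113)),("side",(254,370))))
print("gt",tri(("scene",(263,137)),("side",(344,263))))
print("pt",tri(("scene",(261,131)),("side",(321,356))))
for p in [(275,228),(302,266),(387,210),(360,178)]: print("loaf",onz("scene",p,115))
yaw=np.radians(-11.2); 
X=np.array([np.cos(yaw),np.sin(yaw),0]);Z=np.array([0,0,-1.]);Y=np.cross(Z,X);R=np.c_[X,Y,Z]
bar=np.array([593,367,52.]);g=bar-25*X
for p in [(*g[:2],500),(*g[:2],350),(*g[:2],207),(*(g+140*X)[:2],207),(*(g+140*X)[:2],400)]:
    print(p,inverse_kinematics(list(p),R))
yaw=np.radians(8);X=np.array([np.cos(yaw),np.sin(yaw),0]);Y=np.cross(Z,X);R=np.c_[X,Y,Z]
for p in [(453,-254,550),(453,-254,285),(596,366,550),(596,366,331)]:
    print(p,inverse_kinematics(list(p),R))
```

```text
bigyellow side base [ 339.8 -257.8    0. ]
white side base [ 437.9 -372.9    0. ]
purple side base [ 543.5 -356.8    0. ]
green side base [ 591.6 -224.1    0. ]
bigyellow scene base [ 334.9 -264.9    0. ]
white scene base [ 433.7 -382.2    0. ]
green scene base [ 589.5 -232.3    0. ]
yt (array([ 343.9, -255.5,  182.4]), [np.float64(2.691599133833245), np.float64(2.6915991338331238)])
wt (array([ 438. , -373.5,  140.1]), [np.float64(3.98937441652223), np.float64(3.9893744165221046)])
gt (array([ 586.5, -228.2,  204.7]), [np.float64(2.8702315289930684), np.float64(2.8702315289931017)])
pt (array([ 540.8, -354. ,  134.7]), [np.float64(1.0997757542959186), np.float64(1.0997757542961009)])
loaf [651.7 -43.1 115. ]
loaf [653.2  78.9 115. ]
loaf [426.6  27.7 115. ]
loaf [418.1 -93.4 115. ]
(np.float64(568.4761211162702), np.float64(371.8558587804993), 500) [ -29.3   39.7  -16.1   71.3   10.8   70.4 -146.7]
(np.float64(568.4761211162702), np.float64(371.8558587804993), 350) [ -44.    48.    13.9   83.1  -13.4   50.6 -127.2]
(np.float64(568.4761211162702), np.float64(371.8558587804993), 207) [-54.2  63.7  36.1  87.6 -48.2  45.1 -99.3]
(np.float64(705.809842865157), np.float64(344.66304960970325), 207) [ -36.9   67.2   19.6   63.2  -22.8   53.2 -116.1]
(np.float64(705.809842865157), np.float64(344.66304960970325), 400) [ -31.1   54.6    4.7   54.9   -4.1   70.6 -128.2]
(453, -254, 550) [ 31.3  22.3 -10.7  95.1   4.5  63.1 -62.7]
(453, -254, 285) [ 26.1  42.5  -3.1 114.1   5.2  23.5 -63. ]
(596, 366, 550) [ -24.    41.2  -26.6   61.1   17.4   81.2 -129.4]
(596, 366, 331) [ -39.2   50.3    8.    79.6   -7.9   50.6 -111. ]
```

Run:
```python
from h import *
np.set_printoptions(precision=1,suppress=True)
Z=np.array([0,0,-1.])
def RR(a):
    yaw=np.radians(a);X=np.array([np.cos(yaw),np.sin(yaw),0]);return np.c_[X,np.cross(Z,X),Z]
X=RR(-11.2)[:,0]
bar=np.array([593,367,52.]);g=bar-25*X
for a in (-11.2,168.8):
  print(a)
  for p in [(*g[:2],500),(*(g+10*X)[:2],400),(*(g+100*X)[:2],450),(*g[:2],207),(*(g+140*X)[:2],207)]:
    print(inverse_kinematics(list(p),RR(a)))
```

```text
-11.2
[ -29.3   39.7  -16.1   71.3   10.8   70.4 -146.7]
[ -38.9   44.8    5.1   78.5   -4.3   56.9 -134.2]
[ -30.8   48.9   -1.3   59.1    1.1   72.  -133.2]
[-54.2  63.7  36.1  87.6 -48.2  45.1 -99.3]
[ -36.9   67.2   19.6   63.2  -22.8   53.2 -116.1]
168.8
[ -9.7  51.1 -67.8  70.   46.2  86.4   8.5]
[-14.   51.5 -49.7  76.9  39.6  69.4  12.3]
[-12.9  55.2 -52.1  57.6  40.7  83.1  23.7]
[-25.   59.4 -24.2  85.8  32.   41.8  16. ]
[-13.7  70.3 -43.2  61.3  45.9  63.9  23.2]
```

```bash
cat >> h.py <<'E'
Z_=np.array([0,0,-1.])
np.set_printoptions(precision=1,suppress=True)
def RR(a):
    yaw=np.radians(a);X=np.array([np.cos(yaw),np.sin(yaw),0]);return np.c_[X,np.cross(Z_,X),Z_]
def shot(n,f):
    s=read_state();im=snapshot(n)[:,:,::-1].copy();cv2.imwrite(f"pics/{f}.png",im);return s,im
E
python3 - <<'E'
from h import *
move_joints([-37,41,0,73,0,66,48])
gripper_close()
s=read_state();print(s["time"],s["eef_pos"],s["tcp_rot"],s["gripper_width"])
print(inverse_kinematics([568.5,371.9,360],RR(168.8)))
import pickle
s,_=shot("wrist","w1");pickle.dump(s,open("w1.pkl","wb"))
shot("side","side1")
E
```

```text
4.525 [574.5 375.3 471.8] [[-1.   0.1  0. ]
 [ 0.1  1.   0. ]
 [-0.   0.  -1. ]] -0.08249947799135078
[-37.6  46.5   1.   82.2  -1.   51.4  42.5]
```

View pics/w1.png

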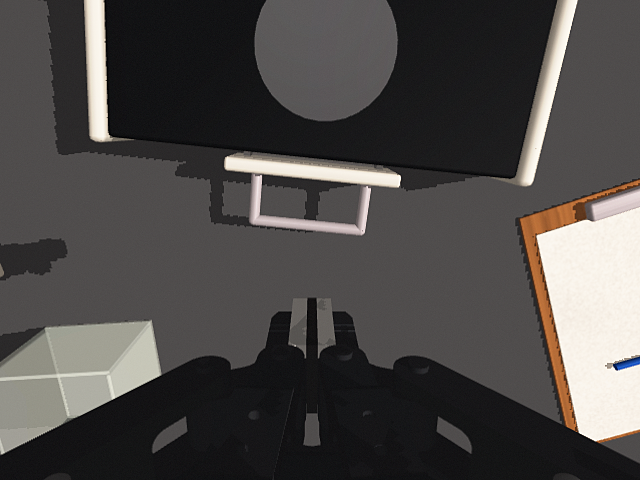

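View pics/side1.png

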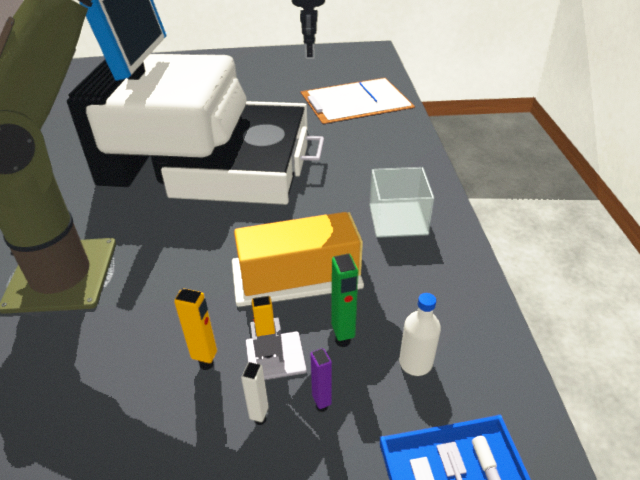

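The wrist view shows the bar from (253,221) to (362,231) and the panel's front top edge from (226,168) to (399,185). I'll project these onto their known heights.

Run:
```python
from h import *
import pickle
s=pickle.load(open("w1.pkl","rb"));im=cv2.imread("pics/w1.png")
# bar mask
hsv=cv2.cvtColor(im,cv2.COLOR_BGR2HSV)
m=((im[...,2]>140)&(im[...,0]>130)).astype(np.uint8)
# bar centre row per column
pts=[]
for c in range(262,356,4):
    r=np.where(m[200:245,c])[0]
    if len(r): pts.append((c,200+r.mean(),len(r)))
pts=np.array(pts);print(pts[::4])
k=np.polyfit(pts[:,0],pts[:,1],1)
a,b=[onz("wrist",(c,np.polyval(k,c)),52,s) for c in (252.5,363)]
d=b-a;print("bar",a,b,np.linalg.norm(d),np.degrees(np.arctan2(d[0],d[1])),(a+b)/2)
for p in [(226,168),(399,186)]: print("panel front top",onz("wrist",p,72,s))
for p in [(97,140),(525,185)]: print("cheek",onz("wrist",p,88,s))
```

```text
[[262.  220.    9. ]
 [278.  221.5  10. ]
 [294.  223.    9. ]
 [310.  225.    9. ]
 [326.  226.5  10. ]
 [342.  228.    9. ]]
bar [584.9 319.4  52. ] [604.6 422.1  52. ] 104.5496546529397 10.828032230569056 [594.8 370.7  52. ]
panel front top [534.4 305.5  72. ]
panel front top [562.8 453.4  72. ]
cheek [502.1 208.1  88. ]
cheek [568.7 554.6  88. ]
```

Run:
```python
from h import *
R=RR(180-10.9);X=-R[:,0]
bar=np.array([594.8,370.7,52.]);g=bar-25.5*X
goto([g[0],g[1],300],R)
s,_=shot("wrist","w2");print(s["time"],s["eef_pos"],s["q"])
print(line_to([g[0],g[1],209],velocity=60,f_stop=8))
s=read_state();print(s["eef_pos"],s["wrist_force"])
shot("side","side2"); shot("wrist","w3");shot("scene","scene2")
```

```text
5.35 [570.6 376.  301.3] [-37.6  50.7   0.7  84.   -0.8  45.2  42.5]
False
[569.9 375.6 209.5] [-0.1 -0.2  0.3]
```

Run:
```python
import cv2,numpy as np
a=cv2.imread("pics/scene2.png")[200:480,320:640];b=cv2.imread("pics/w3.png")
cv2.imwrite("pics/c2.png",np.hstack([cv2.resize(a,(400,350)),cv2.resize(b,(400,300))[:300] if 0 else cv2.copyMakeBorder(cv2.resize(b,(400,300)),0,50,0,0,0)]))
```

```text
(no output)
```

View pics/c2.png

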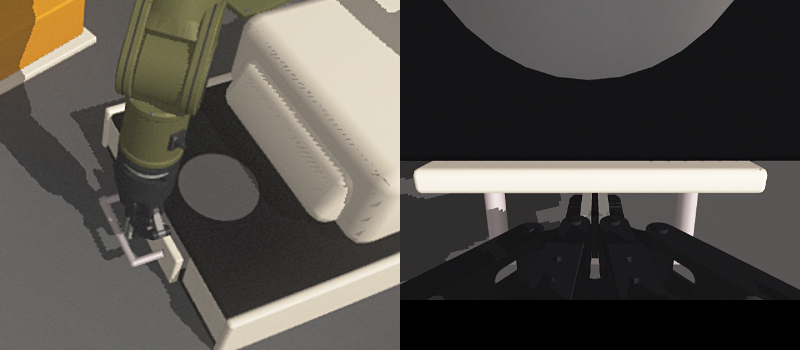

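The fingers are in the gap between panel and bar, with no contact force. Now I'll pull.

Run:
```python
from h import *
import pickle
R=RR(180-10.9);X=-R[:,0]
s0=read_state();p=s0["eef_pos"]
t=p+152*X
print(line_to([t[0],t[1],209],velocity=60,f_stop=12))
s=read_state();d=s["eef_pos"]-p;print(s["time"],s["eef_pos"],d@X,s["wrist_force"])
dwell(0.3)
s=read_state();q=s["eef_pos"];print(q,s["wrist_force"])
# ease back into the gap, then up
b=q-10*X; print(line_to([b[0],b[1],209],velocity=60,f_stop=12))
print(line_to([b[0],b[1],420],velocity=150,f_stop=12))
s,_=shot("wrist","w4");pickle.dump(s,open("w4.pkl","wb"));print(s["time"],s["eef_pos"])
shot("scene","scene3");shot("side","side3")
```

```text
True
9.2583 [705.6 349.5 208. ] 138.19442560430255 [0.8 0.  0.4]
[704.3 350.  207.3] [ 0.2  1.3 -0.1]
False
False
11.4333 [694.2 351.8 418.7]
```

View pics/w4.png

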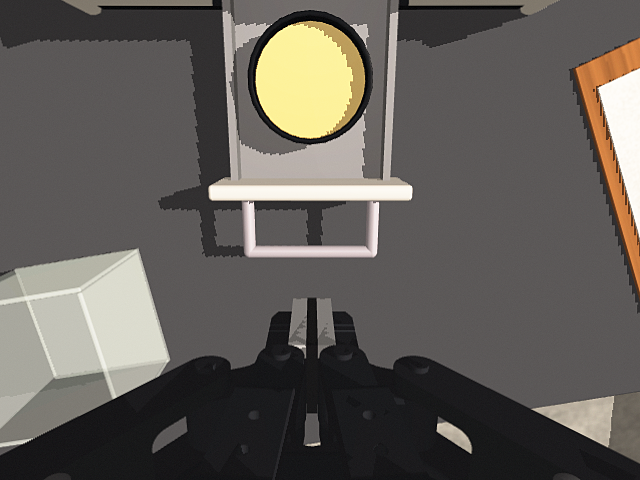

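View pics/scene3.png

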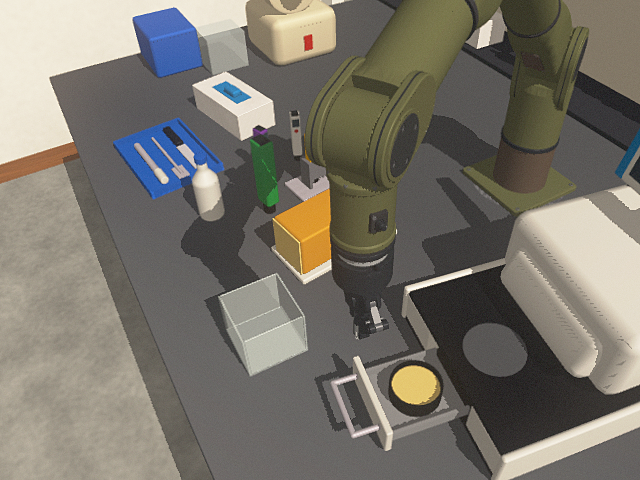

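View pics/side3.png

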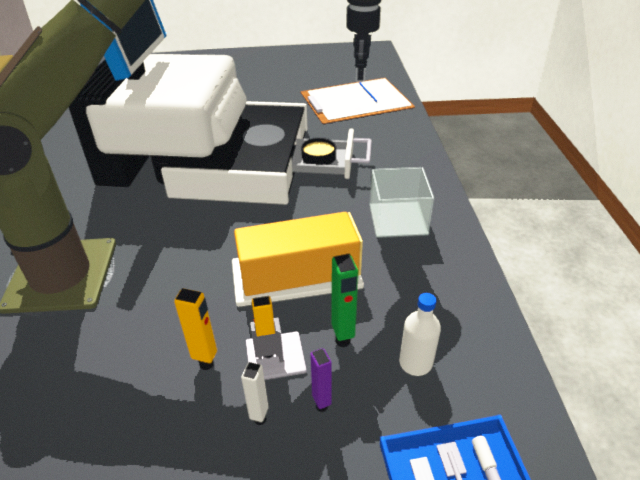

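The tray is out. The dish shows as a black ring around the cheese, centred near (311,78) in the wrist view, with the bar at about y=251. I'll measure how far it came out and where the sample is.

Run:
```python
from h import *
import pickle
s=pickle.load(open("w4.pkl","rb"));im=cv2.imread("pics/w4.png")
m=((im[...,2]>140)&(im[...,0]>130)).astype(np.uint8)
pts=[(c,240+np.where(m[240:265,c])[0].mean()) for c in range(262,364,6)]
k=np.polyfit(*np.array(pts).T,1)
a,b=[onz("wrist",(c,np.polyval(k,c)),52,s) for c in (244.5,377.5)]
d=b-a;bc=(a+b)/2;print("bar",bc,np.linalg.norm(d),np.degrees(np.arctan2(d[0],d[1])))
X=-RR(180-10.9)[:,0];print("travel",(bc-[594.8,370.7,52])@X,(bc-[594.8,370.7,52]))
# dark ring: black + inside yellow -> outer contour
dark=(im.max(2)<45).astype(np.uint8); dark[:,:235]=0;dark[:,385:]=0;dark[155:]=0;dark[:8]=0
cs,_=cv2.findContours(dark,cv2.RETR_EXTERNAL,cv2.CHAIN_APPROX_NONE)
c=max(cs,key=cv2.contourArea);e=cv2.fitEllipse(c);print(e)
w=np.array([onz("wrist",tuple(map(float,p[0])),58,s)[:2] for p in c]);(cx,cy),r=cv2.minEnclosingCircle(w.astype(np.float32));print("rim",cx,cy,2*r)
print("pred from bar",bc-132*X)
# scene view
im=cv2.imread("pics/scene3.png");h=cv2.cvtColor(im,cv2.COLOR_BGR2HSV)
y=cv2.inRange(h,(18,80,80),(35,255,255));y[:350]=0;y[420:]=0;y[:,:380]=0;y[:,450:]=0
p=np.argwhere(y)[:,::-1];print(len(p));w=np.array([onz("scene",tuple(map(float,q)),46)[:2] for q in p[::5]]);print("cheese scene",(w.min(0)+w.max(0))/2,np.ptp(w,0),w.mean(0))
```

```text
bar [720.6 346.1  52. ] 109.99872352866711 10.823224130622773
travel 128.19992825891262 [125.8 -24.6   0. ]
((309.4747009277344, 76.76558685302734), (123.13276672363281, 132.7848358154297), 179.62820434570312)
rim 590.5816040039062 370.1087951660156 91.54105377197266
pred from bar [591.  371.1  52. ]
1543
cheese scene [588.8 364.6] [78.5 77.3] [588.7 365.3]
```

The tray appears to be 128–131 mm out, and the bar and dish measurements agree to about 1 mm. I'm not certain it's at the stop, so I'll hook it again and pull with a higher force limit.

Run:
```python
from h import *
import pickle
R=RR(180-10.9);X=-R[:,0]
p=read_state()["eef_pos"]
print(line_to([p[0],p[1],209],velocity=150,f_stop=10))
t=p+30*X
print(line_to([t[0],t[1],209],velocity=30,f_stop=25))
s=read_state();q=s["eef_pos"];print(s["time"],q,(q-p)@X,s["wrist_force"])
b=q-12*X; line_to([b[0],b[1],209],velocity=60,f_stop=12)
print(line_to([b[0],b[1],420],velocity=150,f_stop=12))
s,im=shot("wrist","w5");pickle.dump(s,open("w5.pkl","wb"));print(s["time"],s["eef_pos"])
m=((im[...,2]>140)&(im[...,0]>130)).astype(np.uint8)
from collections import Counter
for c0 in (280,310,340): print(np.where(m[225:275,c0])[0]+225)
dark=(im.max(2)<45).astype(np.uint8); dark[:,:235]=0;dark[:,385:]=0;dark[155:]=0;dark[:4]=0
cs,_=cv2.findContours(dark,cv2.RETR_EXTERNAL,cv2.CHAIN_APPROX_NONE)
c=max(cs,key=cv2.contourArea);e=cv2.fitEllipse(c);print(e)
w=np.array([onz("wrist",tuple(map(float,p[0])),58,s)[:2] for p in c]);(cx,cy),r=cv2.minEnclosingCircle(w.astype(np.float32));print("rim",cx,cy,2*r)
```

```text
False
True
13.8167 [708.9 349.8 207.9] 14.654935055029569 [ 0.6  0.2 -0.5]
False
15.7167 [696.9 352.  418.7]
[250 251 252 253 254 255 256 257 258 259 260 261]
[250 251 252 253 254 255 256 257 258 259 260 261]
[250 251 252 253 254 255 256 257 258 259 260 261 262]
((310.9499206542969, 82.57694244384766), (122.10748291015625, 130.9322509765625), 0.26821863651275635)
rim 590.666015625 370.1410217285156 91.5043716430664
```

View pics/w5.png

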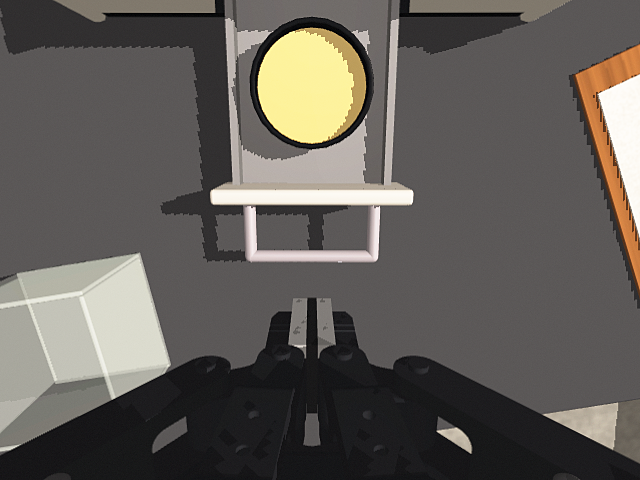

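The rim position is unchanged to 0.1 mm after the second, harder pull, so the tray is at its stop. The sample is at about (591,370). Next is the thermometer.

Run:
```python
from h import *
import pickle
R=RR(188)
q=inverse_kinematics([453.5,-254,480],R);print(q)
q2=inverse_kinematics([475,-254,480],R);print(q2)
ungrasp()
goto([475,-254,480],R)
s,_=shot("wrist","w6");pickle.dump(s,open("w6.pkl","wb"));print(s["time"],s["eef_pos"],s["q"],s["gripper_width"])
```

```text
[ 28.   26.   -5.9 102.    3.3  52.1 118.7]
[ 27.4  27.6  -6.5  99.    3.7  53.6 117.4]
18.8583 [ 475.8 -253.2  479.9] [ 27.3  27.6  -6.6  99.    3.7  53.6 117.4] 85.85262312491315
```

View pics/w6.png

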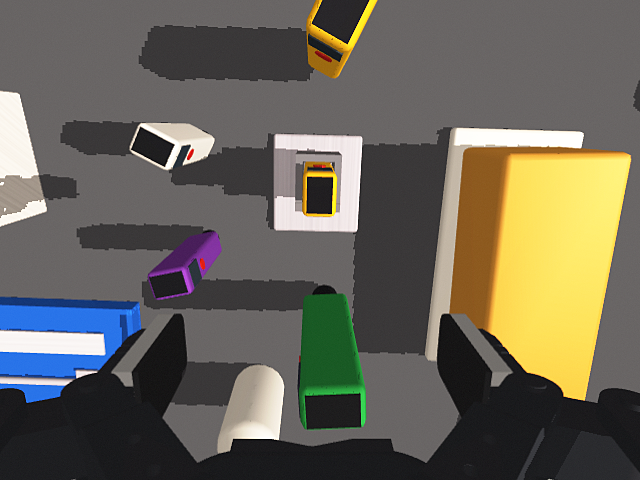

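The wrist view shows the thermometer's black top framed in yellow at about (320,194), in the collar on the pale foot. The red button is on the upper side, which is world -x as expected. The green one (332,360) is about 130 mm away and clear of the fingers.

Run:
```python
from h import *
import pickle
s=pickle.load(open("w6.pkl","rb"));im=cv2.imread("pics/w6.png")
cv2.imwrite("pics/w6c.png",cv2.resize(im[125:240,265:365],(600,690)[:2],interpolation=cv2.INTER_CUBIC)[:600])
dark=(im.max(2)<50).astype(np.uint8);d=np.zeros_like(dark);d[172:222,300:340]=dark[172:222,300:340]
cs,_=cv2.findContours(d,cv2.RETR_EXTERNAL,cv2.CHAIN_APPROX_NONE);c=max(cs,key=cv2.contourArea)
r=cv2.minAreaRect(c);print(r,cv2.boundingRect(c))
b=cv2.boxPoints(r);W=np.array([onz("wrist",tuple(map(float,p)),155,s) for p in b]);print(W)
c0=W.mean(0);print("centre",c0)
for i in range(4):
    e=W[(i+1)%4]-W[i];print(np.linalg.norm(e),np.degrees(np.arctan2(e[1],e[0]))%90)
# foot of stand
f=((im.min(2)>150)).astype(np.uint8);g=np.zeros_like(f);g[125:240,265:365]=f[125:240,265:365]
cs,_=cv2.findContours(g,cv2.RETR_EXTERNAL,cv2.CHAIN_APPROX_NONE);c=max(cs,key=cv2.contourArea);r=cv2.minAreaRect(c)
W=np.array([onz("wrist",tuple(map(float,p)),5,s) for p in cv2.boxPoints(r)]);print("foot",r,W.mean(0))
for i in range(2):
    e=W[(i+1)%4]-W[i];print(np.linalg.norm(e),np.degrees(np.arctan2(e[1],e[0]))%90)
```

```text
((319.5, 195.0), (36.0, 25.0), 90.0) (307, 177, 26, 37)
[[ 442.  -260.4  155. ]
 [ 439.6 -243.4  155. ]
 [ 464.5 -239.5  155. ]
 [ 467.  -257.   155. ]]
centre [ 453.3 -250.1  155. ]
17.267973632999905 8.118022184484616
25.289167622585666 8.877992486744246
17.676103426533807 8.119573632781837
25.287526200703127 7.953290087921289
foot ((317.486328125, 182.6019744873047), (87.1138687133789, 96.65686798095703), 1.3019527196884155) [ 465.2 -247.7    5. ]
100.81086181970173 5.423875037966042
88.33693231610442 6.858341450309453
```

View pics/w6c.png

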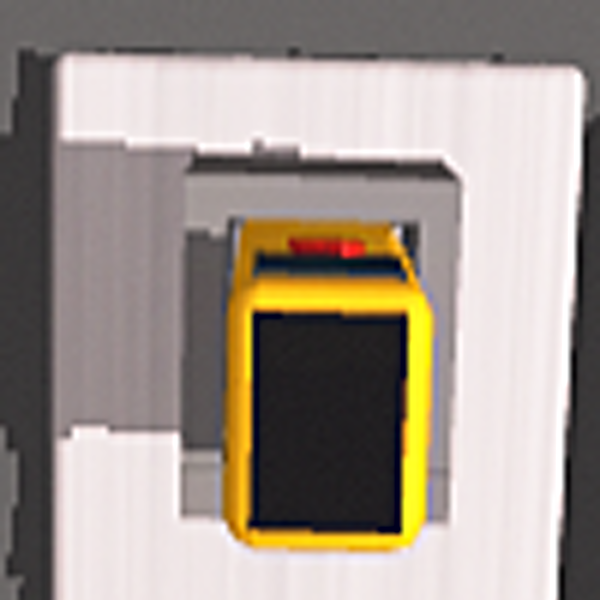

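Run:
```python
from h import *
import pickle
R=RR(187)
c=np.array([453.3,-251.0])
goto([c[0],c[1],370],R)
s,im=shot("wrist","w7");pickle.dump(s,open("w7.pkl","wb"));print(s["time"],s["eef_pos"],s["q"])
```

```text
19.4333 [ 454.3 -251.   370.5] [ 27.3  34.3  -5.6 110.2   5.4  35.6 115.4]
```

View pics/w7.png

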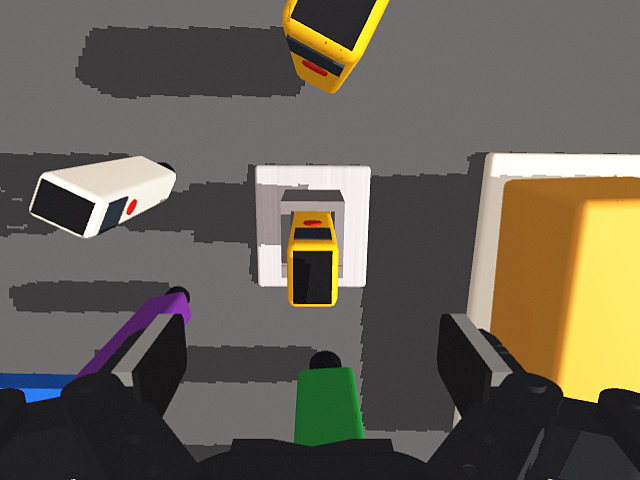

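Run:
```python
from h import *
import pickle
s=pickle.load(open("w7.pkl","rb"));im=cv2.imread("pics/w7.png")
y=cv2.inRange(cv2.cvtColor(im,cv2.COLOR_BGR2HSV),(18,150,120),(35,255,255))
print([ (r,np.where(y[r,280:345])[0][[0,-1]]+280) for r in (260,275,290,300)], np.where(y[240:320,312])[0][[0,-1]]+240)
print("rows", np.where(y[235:315,300])[0]+235)
b=[(288.5,250),(336.5,250),(337.5,306),(288.5,306)]
W=np.array([onz("wrist",p,155,s) for p in b]);print(W,W.mean(0))
for i in range(4):
    e=W[(i+1)%4]-W[i];print(np.linalg.norm(e),np.degrees(np.arctan2(e[1],e[0]))%90)
```

```text
[(260, array([287, 338])), (275, array([287, 337])), (290, array([287, 337])), (300, array([288, 336]))] [240 305]
rows [240 241 242 243 244 245 246 247 248 249 250 304 305]
[[ 441.6 -262.5  155. ]
 [ 438.9 -240.8  155. ]
 [ 466.2 -236.5  155. ]
 [ 469.1 -259.5  155. ]] [ 454.  -249.9  155. ]
21.87828466813385 7.074205284211814
27.654628512336377 8.959743466706641
23.20281876941305 7.08184403136886
27.645857675751525 6.214885008504808
```

```bash
python3 - <<'E'
from h import *
R=RR(187)
print(line_to([453.7,-250.3,300],R,velocity=120,f_stop=8))
print(line_to([453.7,-250.3,280],R,velocity=60,f_stop=8))
s=read_state();print(s["eef_pos"],s["wrist_force"])
gripper_close(40); dwell(0.2)
s=read_state();print(s["time"],s["eef_pos"],s["wrist_force"],s["gripper_width"])
shot("wrist","w8");shot("side","side8");shot("scene","scene8")
E
python3 - <<'E'
import cv2,numpy as np
w=cv2.resize(cv2.imread("pics/w8.png"),(400,300));s=cv2.imread("pics/side8.png")[210:450,120:440];s=cv2.resize(s,(400,300))
cv2.imwrite("pics/c8.png",np.hstack([w,s]))
E
```

```text
False
False
[ 453.6 -250.2  279.6] [ 0.  -0.6 -0.2]
21.4833 [ 453.8 -250.3  280.2] [-0.8 -0.   3.6] 23.845749595160534
```

View pics/c8.png

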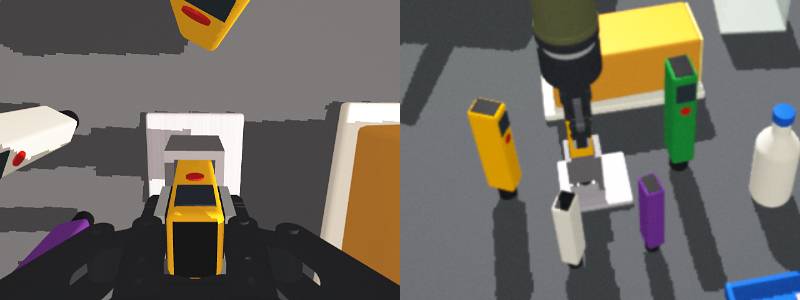

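The grip width is 23.8 mm against the 24 mm body, so it's held. Lifting slowly at first with a force stop.

```bash
python3 - <<'E'
from h import *
import pickle
R=RR(187)
p=read_state()["eef_pos"]
print(line_to([p[0],p[1],390],velocity=100,f_stop=15))
s=read_state();print(s["wrist_force"],s["gripper_width"])
print(line_to([p[0],p[1],480],velocity=150))
s=read_state();print(s["time"],s["eef_pos"],s["wrist_force"],s["gripper_width"])
shot("side","side9");shot("scene","scene9");s,_=shot("wrist","w9")
E
python3 - <<'E'
import cv2,numpy as np
w=cv2.resize(cv2.imread("pics/scene9.png"),(400,300));s=cv2.resize(cv2.imread("pics/side9.png"),(400,300))
cv2.imwrite("pics/c9.png",np.hstack([w,s]))
E
```

```text
False
[ 0.2  0.1 -0.7] 23.373801664917288
False
23.6333 [ 453.4 -250.2  479.1] [-0.7  0.5 -2.3] 23.412674041706484
```

View pics/c9.png

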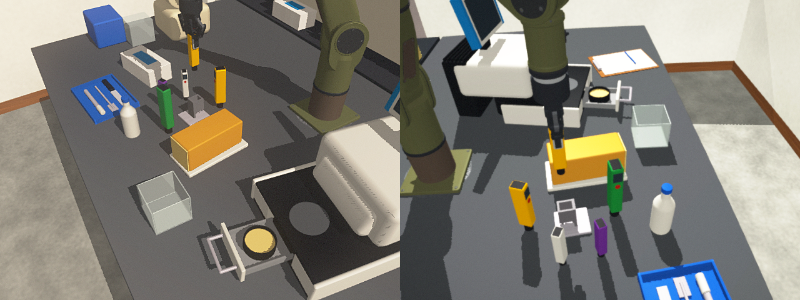

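The thermometer is out of the stand and hanging upright. Now I'll carry it high over the loaf.

```bash
python3 - <<'E'
from h import *
import pickle
print(line_to([591.5,370,480],velocity=150,f_stop=25))
print(line_to([591.5,370,390],velocity=100,f_stop=15))
dwell(0.3)
s=read_state();print(s["time"],s["eef_pos"],s["wrist_force"],s["gripper_width"],s["q"],s["tcp_rot"][:,2])
pickle.dump(s,open("s10.pkl","wb"))
shot("side","side10");shot("scene","scene10");shot("wrist","w10")
E
python3 - <<'E'
import cv2,numpy as np
w=cv2.resize(cv2.imread("pics/scene10.png")[240:460,300:520],(400,400),interpolation=cv2.INTER_CUBIC);s=cv2.resize(cv2.imread("pics/side10.png")[40:200,250:410],(400,400),interpolation=cv2.INTER_CUBIC)
cv2.imwrite("pics/c10.png",np.hstack([w,s]))
E
```

```text
False
False
29.5167 [591.5 370.  390.4] [-0.5  0.6 -1.6] 23.39002963440177 [-32.7  46.2  -6.5  76.4   5.6  57.7  56.8] [ 0.  0. -1.]
```

View pics/c10.png

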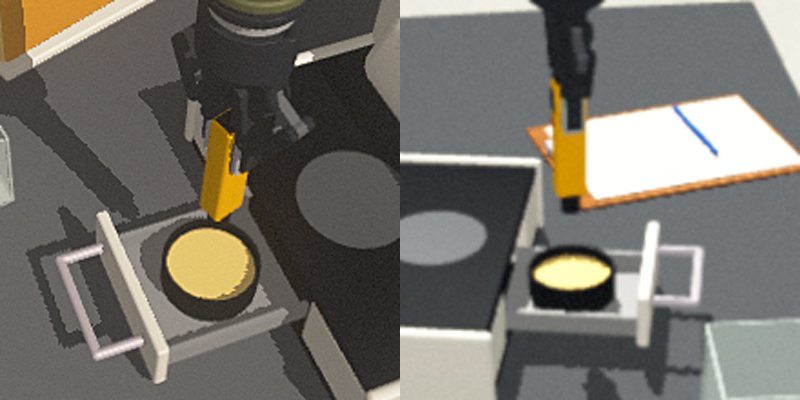

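View pics/w10.png

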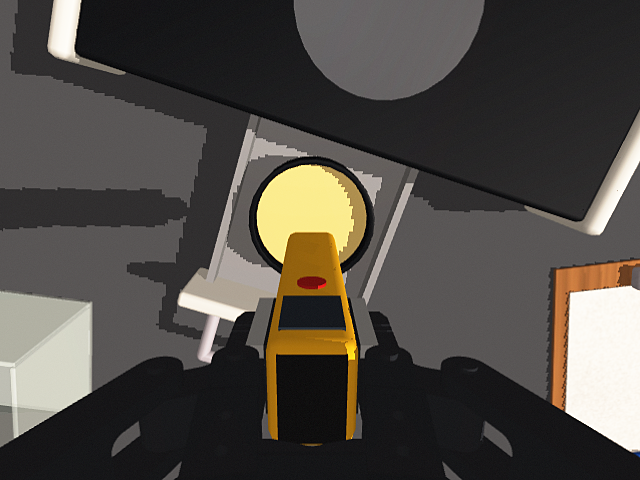

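Run:
```python
from h import *
import pickle
s=pickle.load(open("s10.pkl","rb"))
ims={n:cv2.imread(f"pics/{n}10.png") for n in("scene","side")}
L=np.array([591.5,370,125.3])
for n in ims: print(n,"lens pred",proj(n,L),"snout top",proj(n,L+[0,0,20]),"sample",proj(n,[591.5,370,46]),"body bottom corners",[proj(n,L+RR(187)[:,0]*a*16+RR(187)[:,1]*b*12+[0,0,20]) for a in(1,-1) for b in (1,-1)])
# dish/cheese in each fixed view
for n,box in (("scene",(355,430,380,450)),("side",(135,165,295,340))):
    h=cv2.cvtColor(ims[n],cv2.COLOR_BGR2HSV);y=cv2.inRange(h,(18,60,70),(35,255,255));m=np.zeros_like(y);r=box;m[r[0]:r[1],r[2]:r[3]]=y[r[0]:r[1],r[2]:r[3]]
    cs,_=cv2.findContours(m,cv2.RETR_EXTERNAL,cv2.CHAIN_APPROX_NONE);c=max(cs,key=cv2.contourArea);print(n,cv2.fitEllipse(c),cv2.boundingRect(c))
a=ims["scene"][340:420,370:450].copy();b=ims["side"][90:170,280:360]
cv2.imwrite("pics/c10b.png",np.hstack([cv2.resize(a,(400,400),interpolation=cv2.INTER_NEAREST),cv2.resize(b,(400,400),interpolation=cv2.INTER_NEAREST)]))
```

```text
scene lens pred [419.9 361.4] snout top [421.1 354.2] sample [415.7 387.5] body bottom corners [array([433.8, 354.1]), array([423.3, 344.1]), array([418.8, 364.7]), array([408.4, 354.4])]
side lens pred [318.1 122.2] snout top [318.  115.2] sample [318.6 148.8] body bottom corners [array([310.9, 113.7]), array([312.6, 118.2]), array([323.2, 112.3]), array([325.1, 116.8])]
scene ((415.4490661621094, 384.898193359375), (38.73038864135742, 48.96913528442383), 102.84900665283203) (391, 365, 50, 41)
side ((318.2226867675781, 148.5955352783203), (13.725011825561523, 30.682220458984375), 88.81517791748047) (303, 141, 32, 16)
```

View pics/c10b.png

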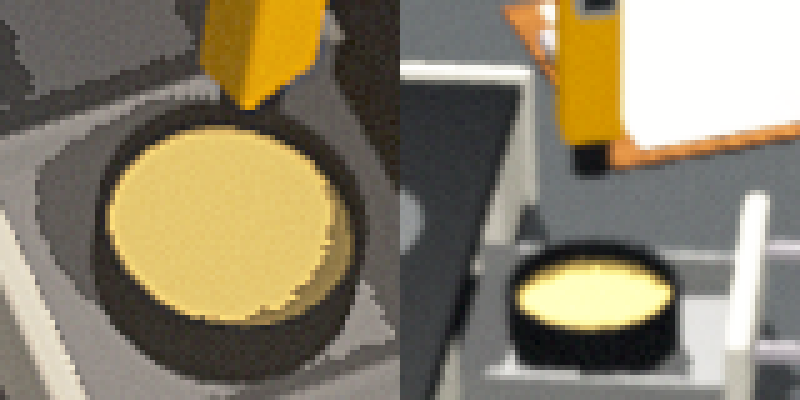

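Run:
```python
from h import *
t=np.linspace(0,2*np.pi,721)
def ext(n,c,r,z):
    P=np.array([proj(n,[c[0]+r*np.cos(a),c[1]+r*np.sin(a),z]) for a in t]);return np.r_[P.min(0),P.max(0)]
c=(591.5,370)
for n in("scene","side"):
    print(n,"rim outer",ext(n,c,46,58),"rim inner",ext(n,c,42,58),"cheese",ext(n,c,41.5,46))
    im=cv2.imread(f"pics/{n}3.png")  # before thermometer came, same tray
    im2=cv2.imread(f"pics/{n}9.png")
    for r,nm in((im2,"9"),):
        h=cv2.cvtColor(r,cv2.COLOR_BGR2HSV);y=cv2.inRange(h,(15,60,60),(38,255,255));m=np.zeros_like(y)
        b={"scene":(350,430,375,455),"side":(132,168,295,345)}[n];m[b[0]:b[1],b[2]:b[3]]=y[b[0]:b[1],b[2]:b[3]]
        q=np.argwhere(m)[:,::-1];print("yellow ext",q.min(0)-.5,q.max(0)+.5)
        k=(r.max(2)<55).astype(np.uint8);m=np.zeros_like(k);m[b[0]:b[1],b[2]:b[3]]=k[b[0]:b[1],b[2]:b[3]]
        cs,_=cv2.findContours(m,cv2.RETR_EXTERNAL,cv2.CHAIN_APPROX_NONE);x=max(cs,key=cv2.contourArea);print("dark bbox",cv2.boundingRect(x))
```

```text
scene rim outer [388.9 360.7 443.8 408.4] rim inner [391.3 362.6 441.4 406.2] cheese [391.2 366.7 440.2 409.6]
yellow ext [390.5 364.5] [440.5 405.5]
dark bbox (389, 361, 54, 55)
side rim outer [301.  136.  336.  154.4] rim inner [302.5 136.7 334.5 153.5] cheese [302.9 140.7 334.2 157.4]
yellow ext [302.5 140.5] [334.5 156.5]
dark bbox (302, 150, 33, 14)
```

The sample's dish matches (591.5,370) to under 1 px in the scene view, and the side view agrees on its left, right and far edges. The lens prediction agrees with the side view to 0.5 px. The body corner in the scene view reads about 3 px high, which I put down partly to rounded edges. I'll lower in steps and look again near the bottom.

Run:
```python
from h import *
import pickle
print(line_to([591.5,370,340],velocity=60,f_stop=6))
print(line_to([591.5,370,328],velocity=20,f_stop=6))
dwell(0.3)
s=read_state();print(s["time"],s["eef_pos"],s["wrist_force"],s["gripper_width"])
shot("side","side11");shot("scene","scene11");shot("wrist","w11")
a=cv2.imread("pics/scene11.png")[335:425,370:460];b=cv2.imread("pics/side11.png")[100:170,280:350]
cv2.imwrite("pics/c11.png",np.hstack([cv2.resize(a,(400,400),interpolation=cv2.INTER_NEAREST),cv2.resize(b,(400,400),interpolation=cv2.INTER_NEAREST)]))
L=np.array([591.5,370,s["eef_pos"][2]-265.2]);print(L)
for n in("scene","side"):
  print(n,proj(n,L),[proj(n,L+RR(187)[:,0]*a*16+RR(187)[:,1]*b*12+[0,0,20]) for a in(1,-1) for b in (1,-1)])
```

```text
False
False
31.7 [591.5 370.  328.1] [-0.3  0.3 -1.5] 23.561130847504934
[591.5 370.   62.9]
scene [416.5 382.2] [array([429.7, 375.6]), array([419.8, 365.8]), array([415.3, 386. ]), array([405.5, 375.9])]
side [318.5 143.3] [array([311.4, 135.1]), array([313.2, 139.7]), array([323.4, 133.7]), array([325.3, 138.3])]
```

View pics/c11.png

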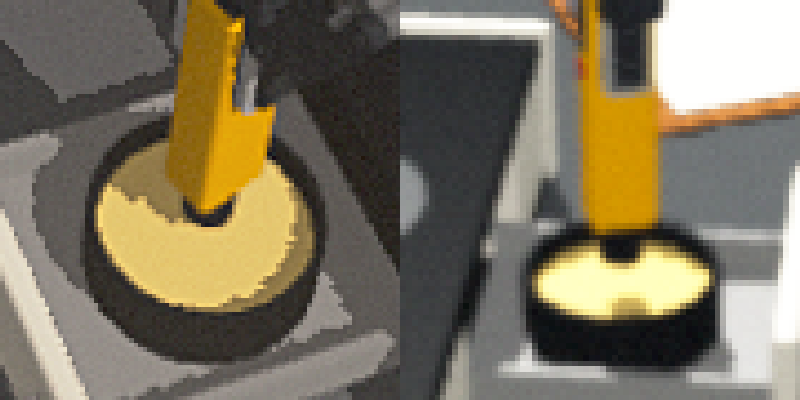

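View pics/w11.png

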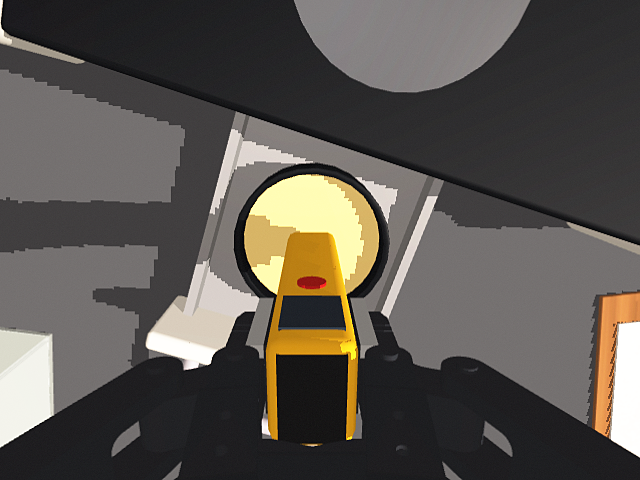

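Both views show the snout centred over the cheese with the lens free. The snout's lower edge is at scene (416.6,385.9) against 386.5 predicted, and side (319.4,145.9) against 146.2. The gap is about 17 mm, so I'll go 2 mm lower to the middle of the band, check, and hand in.

Run:
```python
from h import *
line_to([591.5,370,326],velocity=10,f_stop=6)
dwell(0.8)
s=read_state();print(s["time"],s["eef_pos"],s["tcp_rot"][:,2],s["wrist_force"],s["gripper_width"],abs(s["joint_velocities"]).max())
shot("scene","scene12");shot("side","side12")
a=cv2.resize(cv2.imread("pics/scene12.png"),(400,300));b=cv2.resize(cv2.imread("pics/side12.png"),(400,300));cv2.imwrite("pics/c12.png",np.hstack([a,b]))
```

```text
33.0 [591.5 370.  326. ] [-0. -0. -1.] [-1.   0.  -1.6] 23.73007714627534 0.06700200037041264
```

View pics/c12.png

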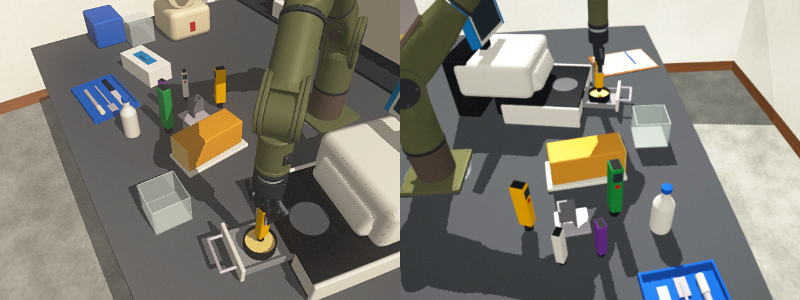

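The arm is still, and the tub, bottle, loaf and look-alikes appear to be where they started. Handing in.

```bash
python3 -c "
from bench import *
job_done(); print(read_state()['time'])"
```

```text
the job is handed in; nothing more can be done
the job is handed in; nothing more can be done
```

I handed the job in at about 33 s of the 64 s allowed, with the thermometer held upright and still over the middle of the cheese. No verdict is reported, so what follows is from my own checks.

**What I did:** I hooked the pull bar with closed fingers and pulled the tray out. I then gripped the small yellow thermometer at 40 N, lifted it straight out of its stand and carried it over the loaf with the lens about 200 mm above the bench. Last, I lowered it over the cheese.

**Last checks:**
- **Tray:** It is at its stop. A second, harder pull (25 N limit) left the dish in the same place to 0.1 mm. By my measurements it is 128–131 mm out, a little under the nominal 135 mm but above the 122 mm needed.
- **Lens position:** I last measured it 2 mm higher, where both fixed cameras matched the predicted lens position to within 1 px, about 2 mm. It was over the middle of the sample. At the final height the gap is about 15 mm by the arm's own position.
- **Grip and contact:** The finger opening is 23.7 mm on the 24 mm body. The force on the tool is about the thermometer's weight, and the arm was still.
- **Surroundings:** The tub, bottle, loaf and look-alikes appear unmoved in the final pictures. I judged that by eye and did not measure it.

**Disagreements:**
- **Body corner:** In the scene view the thermometer's lower body corner read about 3 px higher than predicted. I put this down mainly to its rounded edges, because the lens itself matched.
- **Near edge of the cheese:** In the side view it read about 3 px off where the dish rim should hide it. Its other three edges agreed.

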